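Seat a spotlight lens in its carrier by feel

ROBOT

A 6-joint arm with a two-finger parallel gripper is mounted at the origin on the work surface. World frame = base frame: x ahead of the robot, y to its left, z up, the work surface at z = 0. Lengths are in mm, angles in rad, forces in N, time in s.
With the tool pointing down it reaches from about 300 to 775 mm from the base axis. Payload 14.6 kg.
Tool frame: the origin (TCP) lies between the finger pads; the fingertips stand 17 mm ahead of it and the grasp point (between the pads) lies 2 mm behind it (manip.tip_reach is the distance from the TCP to the fingertips, in mm); z points along the fingers, y is the line along which they close (so a half turn about z gives the same grasp; the last joint's range is limited). The gripper opens to 94 mm and grips with 3 to 60 N. Pads are 16 mm wide; open, the fingers measure 119 mm over their backs; the gripper's body (75 mm by 177 mm) begins 78 mm behind the grasp point.
Start: joints at [-1.256, 0.3, 1.521, -0, 1.321, -0.067], TCP at [204.918, -510.39, 222.446] pointing down, gripper open.
Joint ranges: [-3.03, 3.03], [-0.79, 2.21], [0.23, 2.52], [-1.04, 4.18], [0, 3.07], [-2.55, 2.55]. Speed limits (rad/s): [2.22, 2.22, 2.57, 3.14, 3.14, 3.14].

INTERFACE

Orientations are given as [roll, pitch, yaw] about the fixed x, y, z axes, in that order (R = Rz(yaw) Ry(pitch) Rx(roll)).
In Python, from cell import manip, viewer gives the robot as it stands.
- The arm moves only by the tool apply_moves, never from a script. Its argument "moves" is a list of rows, each a list of 3 entries, a list of its own where there are three numbers: the shift along the tool's x, y, z each as a share of 0.25 m, from -1 to 1, then the turn, a rotation vector about the tool's x, y, z each as a share of pi rad, from -1 to 1, then the closure, from 0 (fully open) to 1 (shut). In form: [[[dx, dy, dz], [wx, wy, wz], grip], ...]. A call has 1 to 12 rows; each row is the pose to reach, as a shift and turn from the pose commanded when the call began, along the tool's axes at that moment, turning the shorter way round; what a row does not reach only later rows make up. A row lasts 1/12 s, in which the tool goes at most 41.7 mm and 7.16 degrees, less where a joint would pass 70% of its speed; a pose out of reach is approached as far as the arm can. A call with a number of a shift or a turn outside -1 to 1 is refused whole. A call with a gripper value outside its range is refused whole. The fingers move at their own pace and stop on an object; "squeeze" is the grip in N (left out, the last holds). Time passes only in rows, so rows that repeat a pose let the fingers close. It gives the time, the measured TCP pose, the force, the opening and the grip force at its end, in the units of the state.
- manip.read_state(): the state, without advancing time (a new reading comes with each control period).
- viewer.camera(name): name is "scene" or "top"; returns the picture (400x640x3 uint8, blue, green, red); there is no depth.
- viewer.camera_info(name): a dict with "camera_matrix" (3x3 intrinsics, pixels), "R" (3x3) and "t" (3): a world point X has camera coordinates R X + t. Camera axes: x right, y down, z forward; pixel columns grow to the right and rows downward; lengths in mm; the calibration is good to about 2 mm. A picture is of the moment at which its call begins. camera_info takes no time and is no camera call.
- manip.sign_off(): hands the job in; it is judged then, once.
The state is a dict: "clock": time; "joints": joint angles; "qd": joint speeds; "effort": joint torques, N m; "eef_pos": TCP position; "eef_rot": TCP orientation; "wrist_force": force on the tool from outside, world axes, zero at the start; "moment": the same for the moment, N m; "finger_gap": finger opening in mm; "finger_force": force on a finger pad.
Only numpy, scipy, OpenCV 4.12 (cv2) and the standard library are available. Lean on these libraries where they do the work, as an engineer would, in place of code of your own. Each camera call takes 0.05 s, during which the arm holds its last target. There are 200 camera calls.

TASK

Take the amber glass lens off its cork stand and lay it flat on the bare landing of the aluminium lens carrier, in front of the flared mouth of the channel. Then slide it gently along the channel, keeping it down on the plate, until it drops into the shallow round pocket (where along the channel the pocket lies must be felt), and leave it there fully home, flat and let go. The glass chips: never drop it, never lift it over the channel, never press or shove it against the carrier with more than about 25 N, and leave the other props where they are.

Things in the scene. Friction and masses are not known exactly. Their poses are not given: they have to be found in the camera images.
- lens_center (a point): centre (half-way up) of the amber glass lens: a loose flat disc 50 mm across, 12 mm thick, about 60 g; z is the disc's axis. At the start it lies flat on a fixed upright cork cylinder 32 mm across and 30 mm high, its rim overhanging the cork by 7 to 11 mm
- lens: the same lens, as a body; origin at the centre of its underside, z axis along the disc's axis
- bed: lens carrier, fixed on the cart top (world z = 0). Origin on the cart top, below the middle of the channel's mouth; x runs level along the channel, away from the landing, y across it, z up. An aluminium plate 90 mm wide, its upper face at z = 0.016, runs from at least x = -0.10 to 0.18. A lens lying on the plate has its centre at z = 0.022; fully home in the pocket, at z = 0.017
- landing (a point): point on the plate's upper face in the middle of the bare landing, 60 mm before the channel's mouth; axes as the carrier's
- mouth (a point): middle of the channel's mouth, on the plate's upper face; axes as the carrier's. From here the channel, 52 mm wide, runs 180 mm along +x between dark steel rails 8 mm high. Two flared guides, also 8 mm high, lead in: 100 mm apart at 45 mm before the mouth, 52 mm apart at the mouth
- channel_mid (a point): point on the channel's centre line at plate height, 105 mm past the mouth. The centre of the pocket (round, flat-bottomed, 54 mm across, 5 mm deep) lies on the centre line within 40 mm either way of here, elsewhere each time, not measured. Once in, the lens stands 7 mm proud and the pocket's wall stops it: the force rises steeply. Pushed fast it may skip over; it may hang askew until pressed flat
- rolling_pin: wooden rolling pin, 400 mm long, lying on a small wooden rest; origin at the middle of its underside (a bystander, not to be disturbed)
- saucepan: aluminium saucepan, 170 mm across, 85 mm high, with a black handle; origin at the centre of its underside (a bystander, not to be disturbed)
- vase: white ceramic vase, 110 mm across, 185 mm high; origin at the centre of its underside (a bystander, not to be disturbed)
- doorknob: loose brass doorknob standing on its rose, 60 mm across, 62 mm high; origin at the centre of its underside (a bystander, not to be disturbed)
- tape_roll: black roll of stage tape, 104 mm across, 48 mm high, lying flat; origin at the centre of its underside (a bystander, not to be disturbed)
- mug: blue mug, 80 mm across, 90 mm high; origin at the centre of its underside (a bystander, not to be disturbed)
- screwdriver: screwdriver lying on the cart top; origin near its middle (a bystander, not to be disturbed)
Mind the look-alikes: they are no part of the job. Leave any pink look-alike of the lens alone.

How it is judged (in metres and radians):
On the way, in this order (a step that is already met when the one before it is completed fails the run):
1. the lens lies flat on the landing, in front of the channel's mouth (x of lens_center in the frame of bed between -0.16 and -0.015 m and y of lens_center in the frame of bed between -0.045 and 0.045 m and z of lens_center in the frame of bed between 0.02 and 0.0235 m and angle between lens's own z axis and vertical below 0.06 rad), for 0.2 s.
2. the lens is in the channel, still down on the plate (x of lens_center in the frame of bed between 0.015 and 0.16 m and y of lens_center in the frame of bed between -0.006 and 0.006 m and z of lens_center in the frame of bed between 0.02 and 0.024 m), for 0.1 s.
At the end, for the whole second after the job is handed in: the lens lies at rest in the carrier's pocket, let go: its centre 15.5 to 18.5 mm above the cart top (fully home is 17 mm, lying on the plate is 22 mm), within 6 mm of the channel's centre line, tilted less than 0.06 rad (x of lens_center in the frame of bed between 0.055 and 0.155 m and y of lens_center in the frame of bed between -0.006 and 0.006 m and z of lens_center in the frame of bed between 0.0155 and 0.0185 m and angle between lens's own z axis and vertical below 0.06 rad and linear speed of lens below 0.01 m/s); the robot touches nothing.
It fails at once if the lens is pressed, dropped or shoved against the carrier with more than 25 N (contact force between lens and bed above 25 N).
It fails at once if the lens is lifted over the channel (its centre more than 10 mm higher than when it lies on the plate) (x of lens_center in the frame of bed between 0 and 0.19 m and y of lens_center in the frame of bed between -0.06 and 0.06 m and z of lens_center in the frame of bed above 0.032 m).
It fails at once if the lens is dropped on the cart top (height (world z) of lens_center below 0.013 m).
It fails at once if a bystander is moved more than 20 mm (distance of any of rolling_pin, saucepan, vase, doorknob, tape_roll, mug, screwdriver from where it was at the start of the episode above 0.02 m).
It also fails if it takes over 72 s, if anything falls off the work surface, if the arm or the gripper's body presses on something with over 40 N, if the wrist force passes 120 N, or if a joint passes its speed limit or range.

## Working session

There is one attempt and no reset: what is moved stays moved. The work goes in short steps, Python scripts to look and compute and a tool call to move; the robot and the scene stay as the last step left them, time stands still between calls to the robot, and variables do not carry over. Pictures are saved under pics/ and viewed, at most 10 in all, crops included, and the job is handed in when it is done.

Besides the shell and the picture viewer there is one more tool, called after "Emit:" by a JSON object that holds its "name" and its "arguments", one argument or row to a line. apply_moves: Moves the arm, as the interface text tells. Shift numbers are shares of 0.25 m and turn numbers shares of pi rad, none past 1 either way. Its arguments: {"type":"object","properties":{"moves":{"type":"array"},"squeeze":{"type":"number"}},"required":["moves"]}

```bash
mkdir -p pics; ls
python3 - <<'E'
from cell import manip, viewer
import cv2
for n in ("scene","top"):
    cv2.imwrite(f"pics/{n}0.png",viewer.camera(n))
    i=viewer.camera_info(n); print(n,i)
print(manip.read_state())
E
```

```text
pics
scene {'camera_matrix': array([[416.30778916,   0.        , 320.90268506],
       [  0.        , 416.30778916, 199.29828027],
       [  0.        ,   0.        ,   1.        ]]), 'R': array([[-0.84399303,  0.53624555,  0.01079267],
       [ 0.32661664,  0.52981251, -0.78270063],
       [-0.42543782, -0.65706881, -0.62230478]]), 't': array([ 448.71760058, -162.9239836 , 1502.12174148])}
top {'camera_matrix': array([[369.15173358,   0.        , 322.96139053],
       [  0.        , 369.15173358, 201.56423749],
       [  0.        ,   0.        ,   1.        ]]), 'R': array([[ 0.02346661, -0.99947305, -0.02242629],
       [-0.99634645, -0.02153885, -0.08264277],
       [ 0.08211618,  0.0242837 , -0.99632687]]), 't': array([  23.30948252,  544.12658485, 1069.11260333])}
{'clock': 0.1, 'joints': array([-1.25563132e+00,  3.00390341e-01,  1.52155190e+00, -2.62709223e-05,
        1.32070290e+00, -6.66114246e-02]), 'qd': array([ 2.20482824e-03, -2.51657785e-03, -3.43350503e-03,  7.32228568e-04,
        8.88106891e-05,  7.95354393e-04]), 'effort': array([ 2.64451621e-03, -5.32639396e+01, -3.53283012e+01,  7.09821051e-02,
        2.35096214e-02, -3.46188222e-05]), 'eef_pos': array([ 204.82635093, -510.1862209 ,  221.94296635]), 'eef_rot': array([-3.14054081e+00, -4.46649926e-05,  3.81782924e-01]), 'wrist_force': array([0.21014907, 0.25048337, 0.18136877]), 'moment': array([-0.05694878, -0.00720962, -0.02852985]), 'finger_force': 0.0, 'finger_gap': 93.76460470786289}
```

View pics/scene0.png

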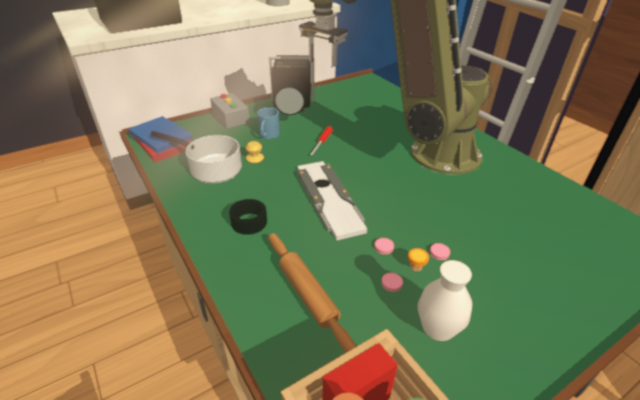

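View pics/top0.png

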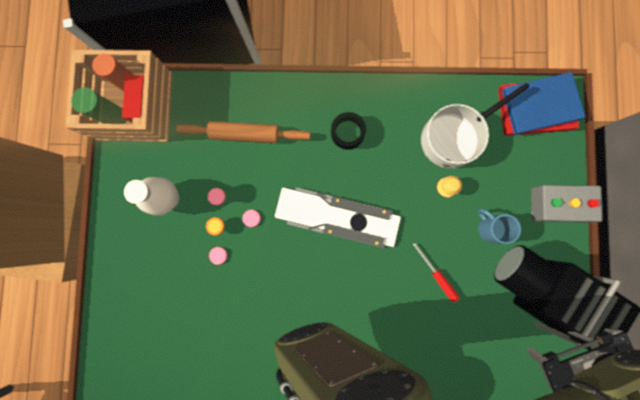

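The scene shows the amber lens at about (418,258), with three pink look-alikes near it. In the top view the lens is at (215,226). The carrier runs from (280,203), its bare landing end, to (400,230), with a dark round spot at about (359,222). I'll rectify the top view onto the plate plane and measure there.

```bash
cat > h.py <<'E'
import numpy as np, cv2
from cell import manip, viewer
def P(n):
    i=viewer.camera_info(n); return i["camera_matrix"]@np.c_[i["R"],i["t"]]
def Hz(n,z):  # plane (x,y,1)->pixel
    p=P(n); return np.c_[p[:,0],p[:,1],p[:,2]*z+p[:,3]]
def onplane(n,uv,z):
    q=np.linalg.inv(Hz(n,z))@[*uv,1]; return q[:2]/q[2]
def rect(n,img,z,x0,x1,y0,y1,s):
    # out col grows with -y, row grows with -x ; s px/mm
    A=np.array([[0,-1/s,x1],[-1/s,0,y1],[0,0,1.]])
    return cv2.warpPerspective(img,Hz(n,z)@A,(int((y1-y0)*s),int((x1-x0)*s)),flags=cv2.INTER_CUBIC|cv2.WARP_INVERSE_MAP)
def lens(n,img,box=None):
    h=cv2.cvtColor(img,cv2.COLOR_BGR2HSV); m=cv2.inRange(h,(12,150,120),(24,255,255))
    if box: k=np.zeros_like(m); u0,u1,v0,v1=box; k[v0:v1,u0:u1]=1; m=m*k
    k,l,st,c=cv2.connectedComponentsWithStats(m); j=1+np.argmax(st[1:,4]); return c[j],st[j]
E
python3 - <<'E'
from h import *
t=cv2.imread("pics/top0.png"); s=cv2.imread("pics/scene0.png")
c,st=lens("top",t,(195,235,205,245)); print(c,st,onplane("top",c,40))
c,st=lens("scene",s,(400,435,240,275)); print(c,st,onplane("scene",c,39))
# carrier
g=t[180:255,268:410]; h=cv2.cvtColor(g,cv2.COLOR_BGR2HSV)
m=(cv2.inRange(h,(45,90,0),(90,255,255))==0).astype(np.uint8)
k,l,s2,cc=cv2.connectedComponentsWithStats(m); j=1+np.argmax(s2[1:,4])
pts=np.argwhere(l==j)[:,::-1]+[268,180]
w=np.array([onplane("top",p,18) for p in pts],np.float32)
print(len(w),cv2.minAreaRect(w),cv2.boxPoints(cv2.minAreaRect(w)))
x,y=w.mean(0);print(x,y)
r=rect("top",t,20,x-85,x+85,y-180,y+180,2.2)
for i in range(0,360,50): cv2.putText(r,f"{y+180-i:.0f}",(int(i*2.2),12),0,.4,(0,0,255)); cv2.line(r,(int(i*2.2),14),(int(i*2.2),20),(0,0,255))
for i in range(0,170,25): cv2.putText(r,f"{x+85-i:.0f}",(0,int(i*2.2)),0,.4,(0,0,255))
cv2.imwrite("pics/r0.png",r)
E
```

```text
[214.91463415 225.75      ] [206 217  19  18 164] [464.52652193 348.39100128]
[417.95297806 256.84326019] [408 248  21  19 319] [465.85616842 351.53610036]Traceback (most recent call last):
  File "<stdin>", line 10, in <module>
  File "h.py", line 8, in onplane
    q=np.linalg.inv(Hz(n,z))@[*uv,1]; return q[:2]/q[2]
                    ~~^^^^^
  File "h.py", line 6, in Hz
    p=P(n); return np.c_[p[:,0],p[:,1],p[:,2]*z+p[:,3]]
  File "h.py", line 4, in P
    i=viewer.camera_info(n); return i["camera_matrix"]@np.c_[i["R"],i["t"]]
ValueError: time passes only in moves, steps and waits
```

```bash
sed -i 's/^def P(n):/import functools\n@functools.cache\ndef P(n):/' h.py
python3 - <<'E'
from h import *
t=cv2.imread("pics/top0.png")
g=t[180:255,268:410]; h=cv2.cvtColor(g,cv2.COLOR_BGR2HSV)
m=(cv2.inRange(h,(45,90,0),(90,255,255))==0).astype(np.uint8)
k,l,s2,cc=cv2.connectedComponentsWithStats(m); j=1+np.argmax(s2[1:,4])
pts=np.argwhere(l==j)[:,::-1]+[268,180]
w=np.array([onplane("top",p,18) for p in pts],np.float32)
print(len(w),cv2.minAreaRect(w),cv2.boxPoints(cv2.minAreaRect(w)))
x,y=w.mean(0);print(x,y)
r=rect("top",t,20,x-85,x+85,y-180,y+180,2.2)
for i in range(0,360,50): cv2.putText(r,f"{y+180-i:.0f}",(int(i*2.2),12),0,.4,(0,0,255)); cv2.line(r,(int(i*2.2),14),(int(i*2.2),20),(0,0,255))
for i in range(0,170,25): cv2.putText(r,f"{x+85-i:.0f}",(0,int(i*2.2)),0,.4,(0,0,255))
cv2.imwrite("pics/r0.png",r)
E
```

```text
4848 ((500.5380554199219, -7.0304718017578125), (370.8240661621094, 118.96515655517578), 77.36801147460938) [[ 401.94788 -174.94644]
 [ 518.03345 -200.9627 ]
 [ 599.12823  160.8855 ]
 [ 483.04266  186.90176]]
499.92023 -8.88495
```

View pics/r0.png

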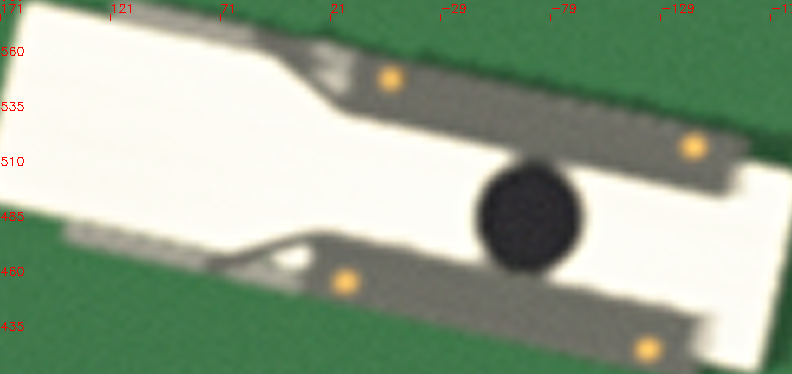

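The rectified view shows the plate with the channel running right and slightly down. The rails' inner mouth corners are near (340,112) and (318,232), the bolts at (390,78), (693,147), (346,281) and (648,349), and the dark disc at (531,216). From that I get a mouth at about (507.6, 20.2), a channel direction of (-0.221,-0.975) and a landing at about (521, 79). The lens is at about (465,349.5). The start yaw (0.382) also suits the pick, since the closing axis points away from the vase.

Emit:
{"name": "apply_moves", "arguments": {
  "moves": [
    [[0.75, -0.93, 0], [0, 0, 0], 0.1],
    [[0.75, -0.93, 0], [0, 0, 0], 0.1],
    [[0.75, -0.93, 0], [0, 0, 0], 0.1],
    [[0.75, -0.93, 0], [0, 0, 0], 0.1],
    [[0.75, -0.93, 0], [0, 0, 0], 0.1],
    [[0.75, -0.93, 0], [0, 0, 0], 0.1],
    [[0.75, -0.93, 0], [0, 0, 0], 0.1],
    [[0.75, -0.93, 0], [0, 0, 0], 0.1]
  ],
  "squeeze": 10
}}

```text
clock: 0.77
eef_pos: [292.9, -220.6, 222.4]
eef_rot: [-3.141, -0.001, 0.385]
wrist_force: [-0.5, 0.2, 0.3]
finger_gap: 84.3
finger_force: 0.0
```

Emit:
{"name": "apply_moves", "arguments": {
  "moves": [
    [[0.75, -0.93, 0], [0, 0, 0], 0.2],
    [[0.75, -0.93, 0], [0, 0, 0], 0.2],
    [[0.75, -0.93, 0], [0, 0, 0], 0.2],
    [[0.75, -0.93, 0], [0, 0, 0], 0.2],
    [[0.75, -0.93, 0], [0, 0, 0], 0.2],
    [[0.75, -0.93, 0], [0, 0, 0], 0.2],
    [[0.75, -0.93, 0], [0, 0, 0], 0.2],
    [[0.75, -0.93, 0], [0, 0, 0], 0.2]
  ]
}}

```text
clock: 1.43
eef_pos: [380.4, 65.2, 222.3]
eef_rot: [-3.141, -0.0, 0.386]
wrist_force: [0.6, -0.9, -0.7]
finger_gap: 75.3
finger_force: 0.0
```

Run:
```python
from h import *
print("vase top",onplane("top",(136,191),185),onplane("scene",(455,271),185))
s=manip.read_state(); p,r=s["eef_pos"],s["eef_rot"]; print(s["clock"],p,r,s["finger_gap"],s["joints"])
from scipy.spatial.transform import Rotation as R
M=R.from_euler("xyz",r).as_matrix()
for z in(150,49): print(M.T@(np.array([465,349.5,z])-p)/250)
```

```text
vase top [546.82366925 509.38135614] [545.81405689 510.65761533]
1.4333 [380.35880362  65.24532013 222.34543115] [-3.14093207e+00 -3.14568798e-04  3.86257428e-01] 75.28926893782426 [ 7.44215673e-02 -7.68780298e-02  1.94009906e+00  7.57410293e-04
  1.27827497e+00  1.25874198e+00]
[ 0.74187261 -0.92551232  0.29022655]
[ 0.74174552 -0.92524544  0.69422644]
```

Emit:
{"name": "apply_moves", "arguments": {
  "moves": [
    [[0.74, -0.925, 0], [0, 0, 0], 0.2],
    [[0.74, -0.925, 0], [0, 0, 0], 0.25],
    [[0.74, -0.925, 0], [0, 0, 0], 0.25],
    [[0.74, -0.925, 0], [0, 0, 0], 0.25],
    [[0.74, -0.925, 0], [0, 0, 0], 0.25],
    [[0.74, -0.925, 0.2], [0, 0, 0], 0.25],
    [[0.74, -0.925, 0.3], [0, 0, 0], 0.25],
    [[0.74, -0.925, 0.4], [0, 0, 0], 0.25],
    [[0.74, -0.925, 0.4], [0, 0, 0], 0.25],
    [[0.74, -0.925, 0.4], [0, 0, 0], 0.25],
    [[0.74, -0.925, 0.4], [0, 0, 0], 0.25]
  ]
}}

```text
clock: 2.35
eef_pos: [465.5, 343.5, 123.2]
eef_rot: [3.141, 0.0, 0.382]
wrist_force: [0.4, -0.6, 1.0]
finger_gap: 70.5
finger_force: 0.0
```

Run:
```python
from h import *
s=manip.read_state(); p,r=s["eef_pos"],s["eef_rot"]; print(s["clock"],p,r,s["finger_gap"],s["joints"])
a=viewer.camera("top")[150:300,130:300]; b=viewer.camera("scene")[180:330,350:520]
cv2.imwrite("pics/g1.png",cv2.resize(np.hstack([a,b]),None,fx=2.3,fy=2.3,interpolation=2))
from scipy.spatial.transform import Rotation as R
M=R.from_euler("xyz",r).as_matrix()
print(M.T@(np.array([465,349.5,49])-p)/250)
```

```text
2.35 [465.51296075 343.53828471 123.15433855] [3.14134143e+00 4.40520432e-04 3.81505831e-01] 70.51399279225365 [ 5.72530281e-01  4.59868542e-01  1.54301913e+00 -1.79477789e-04
  1.13918519e+00  1.76189584e+00]
[ 0.00710497 -0.02297085  0.29660849]
```

View pics/g1.png

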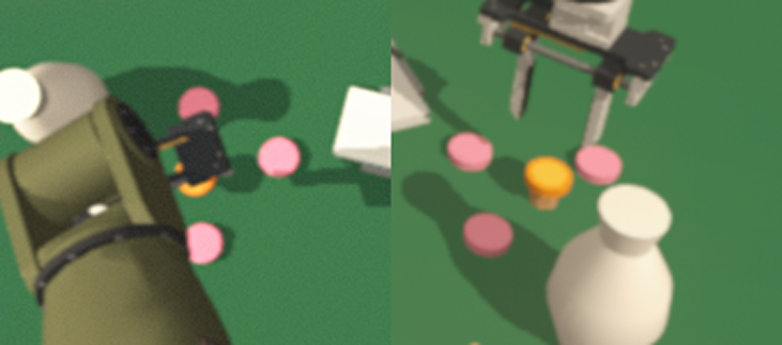

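The crops show the gripper above the amber lens, about 6 mm short along y. The fingers are clear of the pink discs and the vase. I'll correct that and descend.

Emit:
{"name": "apply_moves", "arguments": {
  "moves": [
    [[0.007, -0.023, 0], [0, 0, 0], 0.25],
    [[0.007, -0.023, 0.08], [0, 0, 0], 0.25],
    [[0.007, -0.023, 0.14], [0, 0, 0], 0.25],
    [[0.007, -0.023, 0.2], [0, 0, 0], 0.25],
    [[0.007, -0.023, 0.24], [0, 0, 0], 0.25],
    [[0.007, -0.023, 0.27], [0, 0, 0], 0.25],
    [[0.007, -0.023, 0.285], [0, 0, 0], 0.25],
    [[0.007, -0.023, 0.296], [0, 0, 0], 0.25],
    [[0.007, -0.023, 0.296], [0, 0, 0], 0.25],
    [[0.007, -0.023, 0.296], [0, 0, 0], 0.25]
  ]
}}

```text
clock: 3.28
eef_pos: [464.9, 350.5, 49.0]
eef_rot: [-3.141, -0.001, 0.382]
wrist_force: [-0.0, -0.0, 0.5]
finger_gap: 70.9
finger_force: 0.0
```

Run:
```python
from h import *
a=viewer.camera("top")[190:260,170:260]; b=viewer.camera("scene")[200:290,360:480]
cv2.imwrite("pics/g2.png",np.hstack([cv2.resize(a,(386,300),interpolation=2),cv2.resize(b,(400,300),interpolation=2)]))
```

```text
(no output)
```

View pics/g2.png

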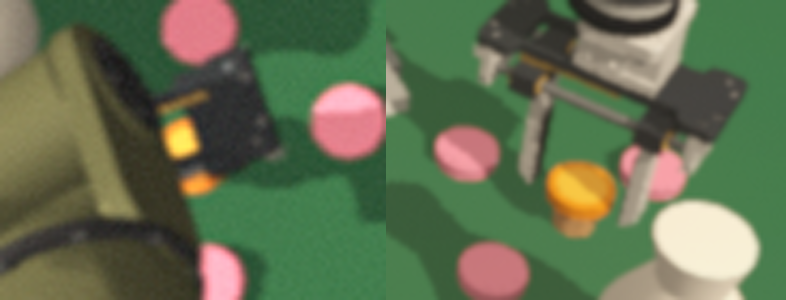

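The lens sits between the fingers in both crops (around (580,195) in the right half). Closing gently.

Emit:
{"name": "apply_moves", "arguments": {
  "moves": [
    [[0, 0, 0], [0, 0, 0], 0.35],
    [[0, 0, 0], [0, 0, 0], 0.4],
    [[0, 0, 0], [0, 0, 0], 0.44],
    [[0, 0, 0], [0, 0, 0], 0.48],
    [[0, 0, 0], [0, 0, 0], 0.52],
    [[0, 0, 0], [0, 0, 0], 0.56],
    [[0, 0, 0], [0, 0, 0], 0.7],
    [[0, 0, 0], [0, 0, 0], 0.7],
    [[0, 0, 0], [0, 0, 0], 0.7]
  ],
  "squeeze": 10
}}

```text
clock: 4.13
eef_pos: [464.7, 350.4, 48.5]
eef_rot: [-3.142, -0.0, 0.382]
wrist_force: [-0.2, -0.3, 2.0]
finger_gap: 49.9
finger_force: 10.0
```

Emit:
{"name": "apply_moves", "arguments": {
  "moves": [
    [[0, 0, -0.02], [0, 0, 0], 0.7],
    [[0, 0, -0.05], [0, 0, 0], 0.7],
    [[0, 0, -0.1], [0, 0, 0], 0.7],
    [[0, 0, -0.16], [0, 0, 0], 0.7],
    [[0, 0, -0.2], [0, 0, 0], 0.7],
    [[0, 0, -0.2], [0, 0, 0], 0.7]
  ]
}}

```text
clock: 4.63
eef_pos: [465.6, 351.0, 101.5]
eef_rot: [-3.141, -0.004, 0.382]
wrist_force: [0.2, 0.3, 0.4]
finger_gap: 49.5
finger_force: 10.0
```

Run:
```python
from h import *
s=manip.read_state(); p,r=s["eef_pos"],s["eef_rot"]; print(s["clock"],p,r,s["finger_gap"],s["finger_force"])
a=viewer.camera("top")[190:260,170:260]; b=viewer.camera("scene")[180:270,360:480]
cv2.imwrite("pics/g3.png",np.hstack([cv2.resize(a,(386,300),interpolation=2),cv2.resize(b,(400,300),interpolation=2)]))
from scipy.spatial.transform import Rotation as R
M=R.from_euler("xyz",r).as_matrix()
L=np.array([507.6,20.2])-75*np.array([-.2209,-.9753]); print(L)
print(M.T@(np.array([*L,99])-p)/250)
```

```text
4.6333 [465.61986045 351.04211962 101.50551893] [-3.14071961 -0.00422217  0.38184792] 49.47490847270198 9.999945312738419
[524.1675  93.3475]
[-0.16682234  1.04381491  0.00840652]
```

View pics/g3.png

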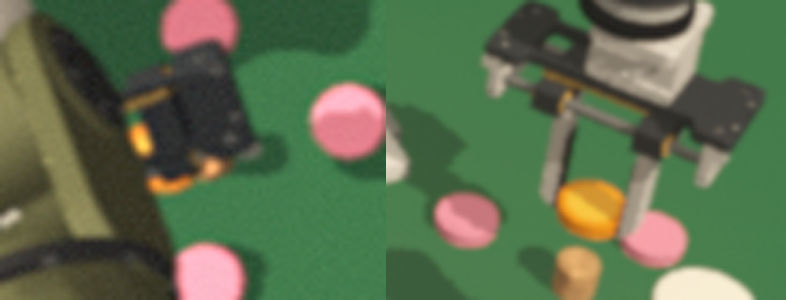

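The lens is off the cork and held at the right height between the pads. I'll carry it towards the landing and turn so the closing axis lies along the channel.

Emit:
{"name": "apply_moves", "arguments": {
  "moves": [
    [[-0.01, 0.05, 0], [0, 0, 0], 0.7],
    [[-0.025, 0.15, 0], [0, 0, 0], 0.7],
    [[-0.045, 0.28, 0], [0, 0, 0], 0.7],
    [[-0.065, 0.4, 0], [0, 0, 0], 0.7],
    [[-0.08, 0.5, 0], [0, 0, 0], 0.7]
  ]
}}

```text
clock: 5.15
eef_pos: [492.4, 224.2, 97.6]
eef_rot: [3.141, 0.002, 0.381]
wrist_force: [0.0, 0.1, -0.3]
finger_gap: 49.5
finger_force: 10.0
```

Emit:
{"name": "apply_moves", "arguments": {
  "moves": [
    [[-0.015, 0.1, 0], [0, 0, 0.02], 0.7],
    [[-0.03, 0.2, 0], [0, 0, 0.05], 0.7],
    [[-0.045, 0.3, 0], [0, 0, 0.08], 0.7],
    [[-0.06, 0.4, 0], [0, 0, 0.11], 0.7],
    [[-0.075, 0.48, 0], [0, 0, 0.14], 0.7],
    [[-0.085, 0.53, 0], [0, 0, 0.165], 0.7],
    [[-0.087, 0.54, 0], [0, 0, 0.185], 0.7],
    [[-0.087, 0.544, 0], [0, 0, 0.1925], 0.7],
    [[-0.087, 0.544, 0], [0, 0, 0.1925], 0.7],
    [[-0.087, 0.544, 0], [0, 0, 0.1925], 0.7]
  ]
}}

```text
clock: 5.98
eef_pos: [522.8, 92.5, 98.1]
eef_rot: [3.141, 0.001, -0.221]
wrist_force: [-0.3, -0.1, -0.4]
finger_gap: 49.6
finger_force: 10.0
```

Run:
```python
from h import *
s=manip.read_state(); p,r=s["eef_pos"],s["eef_rot"]; print(s["clock"],p,r,s["finger_gap"],s["finger_force"],s["wrist_force"])
t=viewer.camera("top"); a=t[180:260,250:360]; b=viewer.camera("scene")[140:250,280:410]
cv2.imwrite("pics/g4.png",np.hstack([cv2.resize(a,None,fx=3.6,fy=3.6,interpolation=2)[:288],cv2.resize(b,(390,288),interpolation=2)]))
d=np.array([-.2209,-.9753]);n=np.array([.9753,-.2209]);q=p[:2]-[507.6,20.2]; print("bed x,y",q@d,q@n)
```

```text
5.9833 [522.83930643  92.53998788  98.08614863] [ 3.14135527e+00  6.74585191e-04 -2.20951137e-01] 49.61784111075643 10.00004991889 [-0.30656224 -0.07444567 -0.42782483]
bed x,y -73.91955296825115 -1.1170077564277996
```

View pics/g4.png

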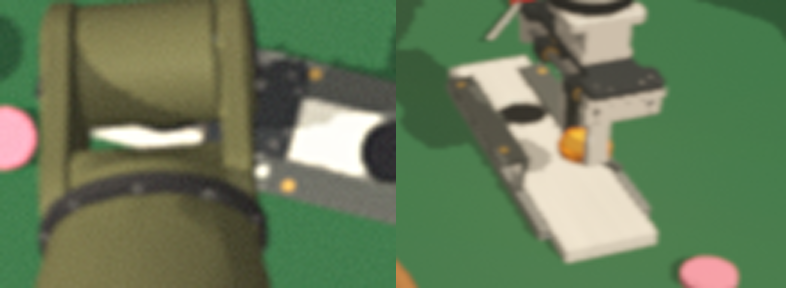

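The gripper is over the landing, at bed x of about -74 and y of about -1, lined up with the channel. Descending.

Emit:
{"name": "apply_moves", "arguments": {
  "moves": [
    [[0.004, 0, 0.05], [0, 0, 0], 0.7],
    [[0.004, 0, 0.11], [0, 0, 0], 0.7],
    [[0.004, 0, 0.16], [0, 0, 0], 0.7],
    [[0.004, 0, 0.2], [0, 0, 0], 0.7],
    [[0.004, 0, 0.225], [0, 0, 0], 0.7],
    [[0.004, 0, 0.236], [0, 0, 0], 0.7],
    [[0.004, 0, 0.24], [0, 0, 0], 0.7],
    [[0.004, 0, 0.24], [0, 0, 0], 0.7]
  ],
  "squeeze": 6
}}

```text
clock: 6.75
eef_pos: [524.3, 92.5, 38.7]
eef_rot: [-3.141, -0.0, -0.223]
wrist_force: [-0.9, -0.7, -0.0]
finger_gap: 49.5
finger_force: 6.0
```

Emit:
{"name": "apply_moves", "arguments": {
  "moves": [
    [[0, 0, 0.002], [0, 0, 0], 0.7],
    [[0, 0, 0.004], [0, 0, 0], 0.7],
    [[0, 0, 0.006], [0, 0, 0], 0.7],
    [[0, 0, 0.006], [0, 0, 0], 0.7]
  ]
}}

```text
clock: 7.08
eef_pos: [524.2, 92.4, 37.1]
eef_rot: [-3.141, -0.0, -0.223]
wrist_force: [0.2, 0.5, -0.5]
finger_gap: 49.6
finger_force: 6.0
```

Emit:
{"name": "apply_moves", "arguments": {
  "moves": [
    [[0, 0, 0.002], [0, 0, 0], 0.7],
    [[0, 0, 0.004], [0, 0, 0], 0.7],
    [[0, 0, 0.004], [0, 0, 0], 0.7]
  ]
}}

```text
clock: 7.33
eef_pos: [524.1, 92.4, 35.9]
eef_rot: [3.142, 0.0, -0.223]
wrist_force: [0.5, -0.1, -0.6]
finger_gap: 49.8
finger_force: 6.0
```

Emit:
{"name": "apply_moves", "arguments": {
  "moves": [
    [[0, 0, 0.002], [0, 0, 0], 0.7],
    [[0, 0, 0.003], [0, 0, 0], 0.7],
    [[0, 0, 0.003], [0, 0, 0], 0.7]
  ]
}}

```text
clock: 7.58
eef_pos: [524.1, 92.4, 35.1]
eef_rot: [3.142, 0.0, -0.223]
wrist_force: [-0.4, -0.0, -0.7]
finger_gap: 49.8
finger_force: 6.0
```

Emit:
{"name": "apply_moves", "arguments": {
  "moves": [
    [[0, 0, 0.001], [0, 0, 0], 0.7],
    [[0, 0, 0.002], [0, 0, 0], 0.7],
    [[0, 0, 0.002], [0, 0, 0], 0.7]
  ]
}}

```text
clock: 7.83
eef_pos: [524.1, 92.4, 34.6]
eef_rot: [3.142, 0.0, -0.223]
wrist_force: [0.9, -0.1, -0.9]
finger_gap: 49.7
finger_force: 6.0
```

Run:
```python
from h import *
s=manip.read_state(); print(s["eef_pos"],s["wrist_force"],s["moment"])
```

```text
[524.12473576  92.37936299  34.64917903] [ 0.86483638 -0.12853142 -0.85119131] [0.04061303 0.03882415 0.03444841]
```

Emit:
{"name": "apply_moves", "arguments": {
  "moves": [
    [[0, 0, 0.001], [0, 0, 0], 0.7],
    [[0, 0, 0.002], [0, 0, 0], 0.7],
    [[0, 0, 0.002], [0, 0, 0], 0.7]
  ],
  "squeeze": 4
}}

```text
clock: 8.08
eef_pos: [524.2, 92.4, 34.4]
eef_rot: [-3.142, -0.0, -0.223]
wrist_force: [-2.1, 1.0, 4.5]
finger_gap: 49.9
finger_force: 4.0
```

Contact at 4.5 N. I'll release to a loose cage of about 57 mm.

Emit:
{"name": "apply_moves", "arguments": {
  "moves": [
    [[0, 0, 0], [0, 0, 0], 0.46],
    [[0, 0, 0], [0, 0, 0], 0.44],
    [[0, 0, 0], [0, 0, 0], 0.42],
    [[0, 0, 0], [0, 0, 0], 0.39],
    [[0, 0, -0.004], [0, 0, 0], 0.39],
    [[0, 0, -0.006], [0, 0, 0], 0.39],
    [[0, 0, -0.006], [0, 0, 0], 0.39],
    [[0, 0, -0.006], [0, 0, 0], 0.39]
  ]
}}

```text
clock: 8.75
eef_pos: [524.2, 92.4, 35.8]
eef_rot: [-3.142, -0.0, -0.223]
wrist_force: [-0.1, 0.0, -0.7]
finger_gap: 57.2
finger_force: 0.0
```

Run:
```python
from h import *
s=manip.read_state(); p,r=s["eef_pos"],s["eef_rot"]; print(s["clock"],p,r,s["finger_gap"],s["finger_force"],s["wrist_force"])
b=viewer.camera("scene")[150:250,280:410]
cv2.imwrite("pics/g5.png",cv2.resize(b,(780,600),interpolation=2))
d=np.array([-.2209,-.9753]);n=np.array([.9753,-.2209]);q=p[:2]-[507.6,20.2]; print("bed x,y",q@d,q@n)
```

```text
8.75 [524.18026989  92.39563079  35.76453957] [-3.14155287e+00 -1.30281736e-04 -2.22933346e-01] 57.226852885811425 0.0 [-0.10083208  0.02047229 -0.73312455]
bed x,y -74.07498033104335 0.2227223770701272
```

View pics/g5.png

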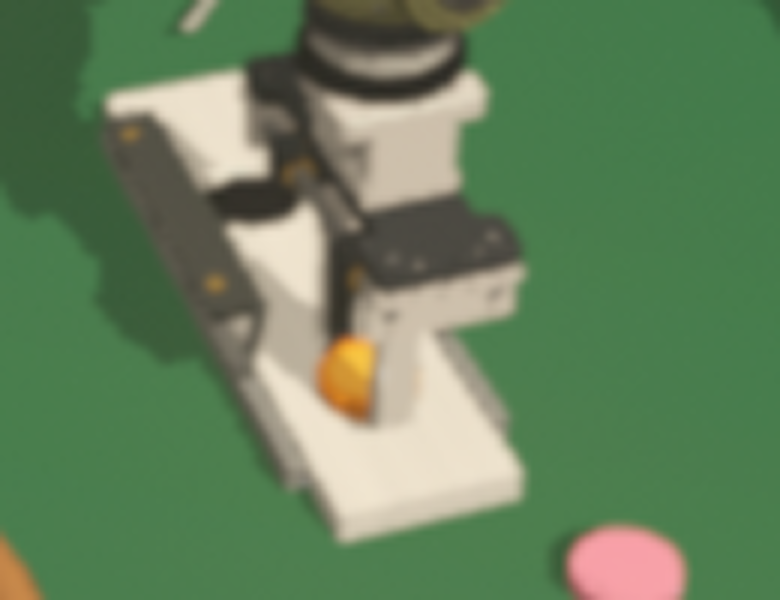

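The lens lies flat on the landing, caged between the fingers (around (350,380)). Now sliding it along +tool y.

Emit:
{"name": "apply_moves", "arguments": {
  "moves": [
    [[0, 0.006, 0], [0, 0, 0], 0.39],
    [[0, 0.014, 0], [0, 0, 0], 0.39],
    [[0, 0.024, 0], [0, 0, 0], 0.39],
    [[0, 0.036, 0], [0, 0, 0], 0.39],
    [[0, 0.048, 0], [0, 0, 0], 0.39],
    [[0, 0.06, 0], [0, 0, 0], 0.39],
    [[0, 0.072, 0], [0, 0, 0], 0.39],
    [[0, 0.084, 0], [0, 0, 0], 0.39],
    [[0, 0.096, 0], [0, 0, 0], 0.39],
    [[0, 0.108, 0], [0, 0, 0], 0.39],
    [[0, 0.12, 0], [0, 0, 0], 0.39],
    [[0, 0.13, 0], [0, 0, 0], 0.39]
  ]
}}

```text
clock: 9.8
eef_pos: [516.9, 60.3, 35.7]
eef_rot: [-3.142, -0.0, -0.223]
wrist_force: [0.4, 0.4, -0.6]
finger_gap: 57.6
finger_force: 0.1
```

Emit:
{"name": "apply_moves", "arguments": {
  "moves": [
    [[0, 0.008, 0], [0, 0, 0], 0.39],
    [[0, 0.016, 0], [0, 0, 0], 0.39],
    [[0, 0.024, 0], [0, 0, 0], 0.39],
    [[0, 0.032, 0], [0, 0, 0], 0.39],
    [[0, 0.04, 0], [0, 0, 0], 0.39],
    [[0, 0.048, 0], [0, 0, 0], 0.39],
    [[0, 0.056, 0], [0, 0, 0], 0.39],
    [[0, 0.064, 0], [0, 0, 0], 0.39],
    [[0, 0.072, 0], [0, 0, 0], 0.39],
    [[0, 0.08, 0], [0, 0, 0], 0.39],
    [[0, 0.088, 0], [0, 0, 0], 0.39],
    [[0, 0.096, 0], [0, 0, 0], 0.39]
  ]
}}

```text
clock: 10.8
eef_pos: [511.6, 37.1, 35.7]
eef_rot: [-3.142, -0.0, -0.223]
wrist_force: [0.3, -0.2, -0.1]
finger_gap: 57.7
finger_force: 0.1
```

Emit:
{"name": "apply_moves", "arguments": {
  "moves": [
    [[0, 0.008, 0], [0, 0, 0], 0.39],
    [[0, 0.016, 0], [0, 0, 0], 0.39],
    [[0, 0.024, 0], [0, 0, 0], 0.39],
    [[0, 0.032, 0], [0, 0, 0], 0.39],
    [[0, 0.04, 0], [0, 0, 0], 0.39],
    [[0, 0.048, 0], [0, 0, 0], 0.39],
    [[0, 0.056, 0], [0, 0, 0], 0.39],
    [[0, 0.064, 0], [0, 0, 0], 0.39]
  ]
}}

```text
clock: 11.47
eef_pos: [508.0, 21.5, 35.7]
eef_rot: [-3.142, 0.0, -0.223]
wrist_force: [0.3, 0.0, -0.5]
finger_gap: 57.2
finger_force: 0.1
```

Emit:
{"name": "apply_moves", "arguments": {
  "moves": [
    [[0, 0.008, 0], [0, 0, 0], 0.39],
    [[0, 0.016, 0], [0, 0, 0], 0.39],
    [[0, 0.024, 0], [0, 0, 0], 0.39],
    [[0, 0.032, 0], [0, 0, 0], 0.39],
    [[0, 0.04, 0], [0, 0, 0], 0.39],
    [[0, 0.048, 0], [0, 0, 0], 0.39],
    [[0, 0.056, 0], [0, 0, 0], 0.39],
    [[0, 0.064, 0], [0, 0, 0], 0.39]
  ]
}}

```text
clock: 12.13
eef_pos: [504.5, 5.9, 35.7]
eef_rot: [3.142, -0.0, -0.223]
wrist_force: [0.4, 0.5, 0.1]
finger_gap: 57.5
finger_force: 0.1
```

Run:
```python
from h import *
s=manip.read_state(); p,r=s["eef_pos"],s["eef_rot"]; print(s["clock"],p,r,s["finger_gap"],s["finger_force"],s["wrist_force"])
b=viewer.camera("scene")[140:250,280:410]; a=viewer.camera("top")[180:255,270:410]
cv2.imwrite("pics/g6.png",np.hstack([cv2.resize(b,(390,330),interpolation=2),cv2.resize(a,None,fx=2.9,fy=4.4,interpolation=2)[:330]]))
d=np.array([-.2209,-.9753]);n=np.array([.9753,-.2209]);q=p[:2]-[507.6,20.2]; print("bed x,y",q@d,q@n)
```

```text
12.1333 [504.54832482   5.86134002  35.72111242] [ 3.14158683e+00 -6.09594883e-05 -2.22954400e-01] 57.51048354541515 0.10158466408029199 [0.43331785 0.50020532 0.10018072]
bed x,y 14.658610122974366 0.1911111888607362
```

View pics/g6.png

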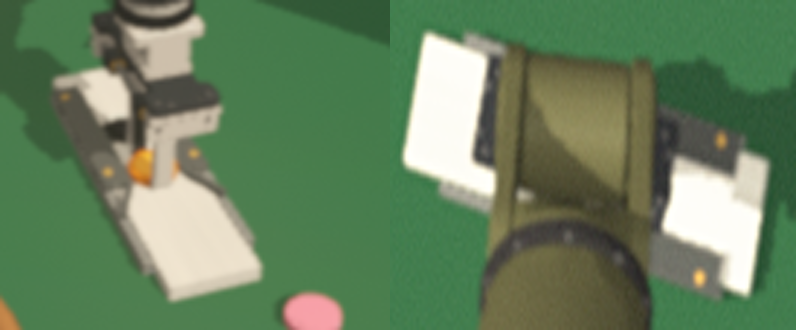

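The lens has entered the channel and is being pushed smoothly (around (150,165)). I'll carry on, slower.

Emit:
{"name": "apply_moves", "arguments": {
  "moves": [
    [[0, 0.006, 0], [0, 0, 0], 0.39],
    [[0, 0.012, 0], [0, 0, 0], 0.39],
    [[0, 0.018, 0], [0, 0, 0], 0.39],
    [[0, 0.024, 0], [0, 0, 0], 0.39],
    [[0, 0.03, 0], [0, 0, 0], 0.39],
    [[0, 0.036, 0], [0, 0, 0], 0.39],
    [[0, 0.042, 0], [0, 0, 0], 0.39],
    [[0, 0.048, 0], [0, 0, 0], 0.39],
    [[0, 0.054, 0], [0, 0, 0], 0.39],
    [[0, 0.06, 0], [0, 0, 0], 0.39],
    [[0, 0.066, 0], [0, 0, 0], 0.39],
    [[0, 0.072, 0], [0, 0, 0], 0.39]
  ]
}}

```text
clock: 13.23
eef_pos: [500.5, -11.6, 35.7]
eef_rot: [-3.142, 0.0, -0.223]
wrist_force: [0.3, 1.0, -0.2]
finger_gap: 57.1
finger_force: 0.3
```

Emit:
{"name": "apply_moves", "arguments": {
  "moves": [
    [[0, 0.006, 0], [0, 0, 0], 0.39],
    [[0, 0.012, 0], [0, 0, 0], 0.39],
    [[0, 0.018, 0], [0, 0, 0], 0.39],
    [[0, 0.024, 0], [0, 0, 0], 0.39],
    [[0, 0.03, 0], [0, 0, 0], 0.39],
    [[0, 0.036, 0], [0, 0, 0], 0.39],
    [[0, 0.042, 0], [0, 0, 0], 0.39],
    [[0, 0.048, 0], [0, 0, 0], 0.39],
    [[0, 0.054, 0], [0, 0, 0], 0.39],
    [[0, 0.06, 0], [0, 0, 0], 0.39],
    [[0, 0.066, 0], [0, 0, 0], 0.39],
    [[0, 0.072, 0], [0, 0, 0], 0.39]
  ]
}}

```text
clock: 14.23
eef_pos: [496.6, -29.2, 35.7]
eef_rot: [-3.142, 0.0, -0.223]
wrist_force: [0.3, 0.5, 0.2]
finger_gap: 57.2
finger_force: 0.3
```

Emit:
{"name": "apply_moves", "arguments": {
  "moves": [
    [[0, 0.004, 0], [0, 0, 0], 0.39],
    [[0, 0.008, 0], [0, 0, 0], 0.39],
    [[0, 0.012, 0], [0, 0, 0], 0.39],
    [[0, 0.016, 0], [0, 0, 0], 0.39],
    [[0, 0.02, 0], [0, 0, 0], 0.39],
    [[0, 0.024, 0], [0, 0, 0], 0.39],
    [[0, 0.028, 0], [0, 0, 0], 0.39],
    [[0, 0.032, 0], [0, 0, 0], 0.39],
    [[0, 0.036, 0], [0, 0, 0], 0.39],
    [[0, 0.04, 0], [0, 0, 0], 0.39]
  ],
  "squeeze": 3
}}

```text
clock: 15.07
eef_pos: [494.4, -38.9, 35.7]
eef_rot: [-3.142, -0.0, -0.223]
wrist_force: [-0.4, 0.0, -0.2]
finger_gap: 57.3
finger_force: 0.3
```

Emit:
{"name": "apply_moves", "arguments": {
  "moves": [
    [[0, 0.003, 0], [0, 0, 0], 0.39],
    [[0, 0.006, 0], [0, 0, 0], 0.39],
    [[0, 0.009, 0], [0, 0, 0], 0.39],
    [[0, 0.012, 0], [0, 0, 0], 0.39]
  ]
}}

```text
clock: 15.4
eef_pos: [493.7, -41.8, 35.7]
eef_rot: [-3.142, 0.0, -0.223]
wrist_force: [-0.1, 0.9, 0.5]
finger_gap: 57.5
finger_force: 0.3
```

Emit:
{"name": "apply_moves", "arguments": {
  "moves": [
    [[0, 0.003, 0], [0, 0, 0], 0.39],
    [[0, 0.006, 0], [0, 0, 0], 0.39],
    [[0, 0.009, 0], [0, 0, 0], 0.39],
    [[0, 0.012, 0], [0, 0, 0], 0.39]
  ]
}}

```text
clock: 15.73
eef_pos: [493.0, -44.7, 35.7]
eef_rot: [-3.142, 0.0, -0.223]
wrist_force: [-0.0, 0.5, -0.5]
finger_gap: 57.4
finger_force: 0.3
```

Emit:
{"name": "apply_moves", "arguments": {
  "moves": [
    [[0, 0.003, 0], [0, 0, 0], 0.39],
    [[0, 0.006, 0], [0, 0, 0], 0.39],
    [[0, 0.009, 0], [0, 0, 0], 0.39],
    [[0, 0.012, 0], [0, 0, 0], 0.39]
  ]
}}

```text
clock: 16.07
eef_pos: [492.4, -47.6, 35.7]
eef_rot: [-3.142, 0.0, -0.223]
wrist_force: [0.5, 0.4, -0.1]
finger_gap: 57.5
finger_force: 0.3
```

Emit:
{"name": "apply_moves", "arguments": {
  "moves": [
    [[0, 0.003, 0], [0, 0, 0], 0.39],
    [[0, 0.006, 0], [0, 0, 0], 0.39],
    [[0, 0.009, 0], [0, 0, 0], 0.39],
    [[0, 0.012, 0], [0, 0, 0], 0.39]
  ]
}}

```text
clock: 16.4
eef_pos: [491.7, -50.5, 35.7]
eef_rot: [-3.142, -0.0, -0.223]
wrist_force: [-0.7, -0.1, -0.1]
finger_gap: 57.2
finger_force: 0.3
```

Emit:
{"name": "apply_moves", "arguments": {
  "moves": [
    [[0, 0.003, 0], [0, 0, 0], 0.39],
    [[0, 0.006, 0], [0, 0, 0], 0.39],
    [[0, 0.009, 0], [0, 0, 0], 0.39],
    [[0, 0.012, 0], [0, 0, 0], 0.39]
  ]
}}

```text
clock: 16.73
eef_pos: [491.1, -53.5, 35.7]
eef_rot: [-3.142, 0.0, -0.223]
wrist_force: [-0.1, 0.1, 0.6]
finger_gap: 57.1
finger_force: 0.3
```

Emit:
{"name": "apply_moves", "arguments": {
  "moves": [
    [[0, 0.003, 0], [0, 0, 0], 0.39],
    [[0, 0.006, 0], [0, 0, 0], 0.39],
    [[0, 0.009, 0], [0, 0, 0], 0.39],
    [[0, 0.012, 0], [0, 0, 0], 0.39]
  ]
}}

```text
clock: 17.07
eef_pos: [490.4, -56.4, 35.7]
eef_rot: [-3.142, -0.0, -0.223]
wrist_force: [1.2, 0.8, 1.2]
finger_gap: 57.5
finger_force: 0.3
```

Emit:
{"name": "apply_moves", "arguments": {
  "moves": [
    [[0, 0.003, 0], [0, 0, 0], 0.39],
    [[0, 0.006, 0], [0, 0, 0], 0.39],
    [[0, 0.009, 0], [0, 0, 0], 0.39],
    [[0, 0.012, 0], [0, 0, 0], 0.39],
    [[0, 0.015, 0], [0, 0, 0], 0.39]
  ]
}}

```text
clock: 17.48
eef_pos: [489.5, -60.1, 35.7]
eef_rot: [-3.142, 0.0, -0.223]
wrist_force: [0.7, 0.7, 0.8]
finger_gap: 57.5
finger_force: 0.3
```

Emit:
{"name": "apply_moves", "arguments": {
  "moves": [
    [[0, 0.003, 0], [0, 0, 0], 0.39],
    [[0, 0.006, 0], [0, 0, 0], 0.39],
    [[0, 0.009, 0], [0, 0, 0], 0.39],
    [[0, 0.012, 0], [0, 0, 0], 0.39],
    [[0, 0.015, 0], [0, 0, 0], 0.39]
  ]
}}

```text
clock: 17.9
eef_pos: [488.7, -63.7, 35.7]
eef_rot: [-3.142, 0.0, -0.223]
wrist_force: [-0.4, 1.0, 0.7]
finger_gap: 57.3
finger_force: 0.3
```

Emit:
{"name": "apply_moves", "arguments": {
  "moves": [
    [[0, 0.003, 0], [0, 0, 0], 0.39],
    [[0, 0.006, 0], [0, 0, 0], 0.39],
    [[0, 0.009, 0], [0, 0, 0], 0.39],
    [[0, 0.012, 0], [0, 0, 0], 0.39]
  ]
}}

```text
clock: 18.23
eef_pos: [488.1, -66.6, 35.7]
eef_rot: [-3.142, -0.0, -0.223]
wrist_force: [0.0, 0.4, 0.6]
finger_gap: 57.8
finger_force: 0.4
```

Emit:
{"name": "apply_moves", "arguments": {
  "moves": [
    [[0, 0.003, 0], [0, 0, 0], 0.39],
    [[0, 0.006, 0], [0, 0, 0], 0.39],
    [[0, 0.009, 0], [0, 0, 0], 0.39]
  ]
}}

```text
clock: 18.48
eef_pos: [487.6, -68.9, 35.7]
eef_rot: [-3.142, 0.0, -0.223]
wrist_force: [-0.3, 0.5, -0.1]
finger_gap: 57.4
finger_force: 0.1
```

Emit:
{"name": "apply_moves", "arguments": {
  "moves": [
    [[0, 0.003, 0], [0, 0, 0], 0.39],
    [[0, 0.006, 0], [0, 0, 0], 0.39],
    [[0, 0.008, 0], [0, 0, 0], 0.39]
  ]
}}

```text
clock: 18.73
eef_pos: [487.1, -70.8, 35.7]
eef_rot: [3.142, 0.0, -0.223]
wrist_force: [-0.2, 0.6, -1.0]
finger_gap: 57.6
finger_force: 0.1
```

Emit:
{"name": "apply_moves", "arguments": {
  "moves": [
    [[0, 0.003, 0], [0, 0, 0], 0.39],
    [[0, 0.006, 0], [0, 0, 0], 0.39],
    [[0, 0.008, 0], [0, 0, 0], 0.39]
  ]
}}

```text
clock: 18.98
eef_pos: [486.7, -72.7, 35.7]
eef_rot: [-3.142, 0.0, -0.223]
wrist_force: [-0.9, 0.2, -0.8]
finger_gap: 57.6
finger_force: 0.1
```

Emit:
{"name": "apply_moves", "arguments": {
  "moves": [
    [[0, 0.003, 0], [0, 0, 0], 0.39],
    [[0, 0.006, 0], [0, 0, 0], 0.39],
    [[0, 0.008, 0], [0, 0, 0], 0.39]
  ]
}}

```text
clock: 19.23
eef_pos: [486.3, -74.7, 35.7]
eef_rot: [3.142, 0.0, -0.223]
wrist_force: [-0.3, 0.4, 0.3]
finger_gap: 57.0
finger_force: 0.1
```

Emit:
{"name": "apply_moves", "arguments": {
  "moves": [
    [[0, 0.003, 0], [0, 0, 0], 0.39],
    [[0, 0.006, 0], [0, 0, 0], 0.39],
    [[0, 0.008, 0], [0, 0, 0], 0.39]
  ]
}}

```text
clock: 19.48
eef_pos: [485.9, -76.2, 35.7]
eef_rot: [-3.141, 0.0, -0.223]
wrist_force: [0.6, 6.0, 0.6]
finger_gap: 57.6
finger_force: 3.0
```

The force rose steeply to 6 N with the lens centre at about 95 mm, which fits being against the pocket's far wall. I'll back off to the middle of the cage, lift clear and look.

Emit:
{"name": "apply_moves", "arguments": {
  "moves": [
    [[0, -0.006, 0], [0, 0, 0], 0.39],
    [[0, -0.014, 0], [0, 0, 0], 0.39],
    [[0, -0.014, 0], [0, 0, 0], 0.39],
    [[0, -0.014, -0.02], [0, 0, 0], 0.39],
    [[0, -0.014, -0.06], [0, 0, 0], 0.39],
    [[0, -0.014, -0.14], [0, 0, 0], 0.39],
    [[0, -0.014, -0.24], [0, 0, 0], 0.39],
    [[0, -0.014, -0.36], [0, 0, 0], 0.39],
    [[0, -0.014, -0.4], [0, 0, 0], 0.39],
    [[0, -0.014, -0.4], [0, 0, 0], 0.39]
  ]
}}

```text
clock: 20.32
eef_pos: [487.8, -73.5, 138.7]
eef_rot: [3.142, -0.005, -0.223]
wrist_force: [-0.6, 0.3, 0.3]
finger_gap: 57.3
finger_force: 0.0
```

Run:
```python
from h import *
s=manip.read_state(); p,r=s["eef_pos"],s["eef_rot"]; print(s["clock"],p,r,s["finger_gap"],s["finger_force"],s["wrist_force"])
t=viewer.camera("scene"); b=t[150:240,280:390]
cv2.imwrite("pics/g7.png",cv2.resize(b,(733,600),interpolation=2))
c,st=lens("scene",t,(290,370,160,230)); print(c,st)
d=np.array([-.2209,-.9753]);n=np.array([.9753,-.2209])
for z in(20,26):
  q=onplane("scene",c,z)-[507.6,20.2]; print(z,"bed",q@d,q@n)
```

```text
20.3167 [487.76864157 -73.49346688 138.70620006] [ 3.14151219 -0.00526931 -0.2230018 ] 57.28977733433313 0.0 [-0.6265635   0.28460609  0.32282793]
[321.63846154 181.54615385] [314 177  16  10 130]
20 bed 91.95902664744115 -2.0636030769084073
26 bed 84.22268906545757 0.7895336925887975
```

View pics/g7.png

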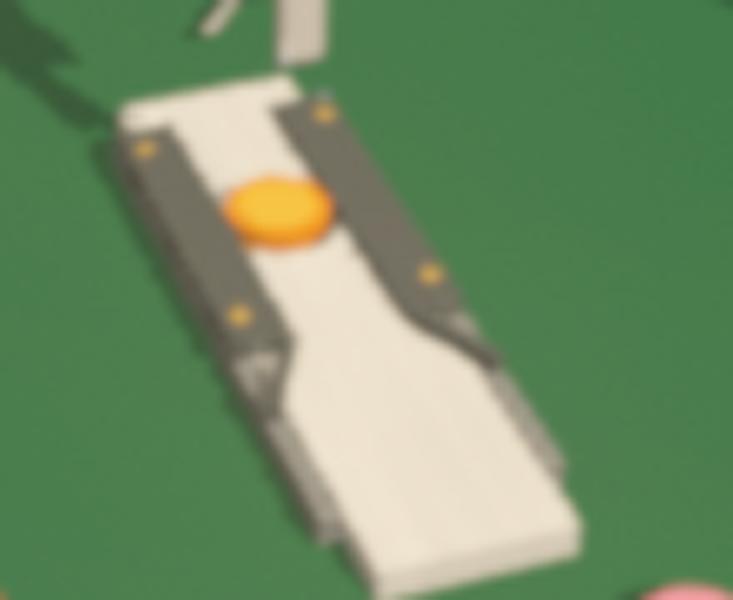

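The lens sits in the channel over where the dark spot was, around (278,210), and looks level. I'll close the fingers and press softly on its middle, both to feel its height and to seat it: home should read a TCP height of about 40 mm, and about 45 if not.

Emit:
{"name": "apply_moves", "arguments": {
  "moves": [
    [[-0.005, -0.008, 0], [0, 0, 0], 1],
    [[-0.005, -0.008, 0.08], [0, 0, 0], 1],
    [[-0.005, -0.008, 0.16], [0, 0, 0], 1],
    [[-0.005, -0.008, 0.22], [0, 0, 0], 1],
    [[-0.005, -0.008, 0.28], [0, 0, 0], 1],
    [[-0.005, -0.008, 0.32], [0, 0, 0], 1],
    [[-0.005, -0.008, 0.34], [0, 0, 0], 1],
    [[-0.005, -0.008, 0.345], [0, 0, 0], 1],
    [[-0.005, -0.008, 0.345], [0, 0, 0], 1],
    [[-0.005, -0.008, 0.345], [0, 0, 0], 1],
    [[-0.005, -0.008, 0.345], [0, 0, 0], 1]
  ]
}}

```text
clock: 21.28
eef_pos: [486.2, -71.0, 50.1]
eef_rot: [-3.142, -0.001, -0.223]
wrist_force: [0.1, -0.1, -0.2]
finger_gap: 0.4
finger_force: 0.0
```

Emit:
{"name": "apply_moves", "arguments": {
  "moves": [
    [[0, 0, 0.004], [0, 0, 0], 1],
    [[0, 0, 0.008], [0, 0, 0], 1],
    [[0, 0, 0.012], [0, 0, 0], 1],
    [[0, 0, 0.014], [0, 0, 0], 1],
    [[0, 0, 0.014], [0, 0, 0], 1]
  ]
}}

```text
clock: 21.7
eef_pos: [485.8, -70.9, 45.8]
eef_rot: [-3.142, 0.0, -0.223]
wrist_force: [0.4, 0.1, 0.0]
finger_gap: 0.4
finger_force: 0.0
```

Emit:
{"name": "apply_moves", "arguments": {
  "moves": [
    [[0, 0, 0.002], [0, 0, 0], 1],
    [[0, 0, 0.004], [0, 0, 0], 1],
    [[0, 0, 0.006], [0, 0, 0], 1],
    [[0, 0, 0.006], [0, 0, 0], 1]
  ]
}}

```text
clock: 22.03
eef_pos: [485.8, -70.9, 44.3]
eef_rot: [-3.142, 0.0, -0.223]
wrist_force: [0.4, -0.4, 0.0]
finger_gap: 0.6
finger_force: 0.0
```

Emit:
{"name": "apply_moves", "arguments": {
  "moves": [
    [[0, 0, 0.002], [0, 0, 0], 1],
    [[0, 0, 0.004], [0, 0, 0], 1],
    [[0, 0, 0.006], [0, 0, 0], 1],
    [[0, 0, 0.006], [0, 0, 0], 1]
  ]
}}

```text
clock: 22.37
eef_pos: [485.8, -70.9, 42.8]
eef_rot: [-3.142, 0.0, -0.223]
wrist_force: [0.0, -0.5, -0.3]
finger_gap: 0.8
finger_force: 0.0
```

Emit:
{"name": "apply_moves", "arguments": {
  "moves": [
    [[0, 0, 0.002], [0, 0, 0], 1],
    [[0, 0, 0.004], [0, 0, 0], 1],
    [[0, 0, 0.005], [0, 0, 0], 1],
    [[0, 0, 0.005], [0, 0, 0], 1]
  ]
}}

```text
clock: 22.7
eef_pos: [485.8, -70.9, 41.6]
eef_rot: [-3.142, 0.0, -0.223]
wrist_force: [-0.4, -0.3, -1.0]
finger_gap: 0.1
finger_force: 0.0
```

Emit:
{"name": "apply_moves", "arguments": {
  "moves": [
    [[0, 0, 0.002], [0, 0, 0], 1],
    [[0, 0, 0.004], [0, 0, 0], 1],
    [[0, 0, 0.004], [0, 0, 0], 1]
  ]
}}

```text
clock: 22.95
eef_pos: [485.8, -70.9, 40.6]
eef_rot: [-3.142, 0.0, -0.223]
wrist_force: [0.1, -0.3, 0.3]
finger_gap: 0.6
finger_force: 0.0
```

Emit:
{"name": "apply_moves", "arguments": {
  "moves": [
    [[0, 0, 0.001], [0, 0, 0], 1],
    [[0, 0, 0.002], [0, 0, 0], 1],
    [[0, 0, 0.002], [0, 0, 0], 1]
  ]
}}

```text
clock: 23.2
eef_pos: [485.9, -70.9, 40.3]
eef_rot: [3.142, -0.0, -0.223]
wrist_force: [-0.6, 0.1, 2.6]
finger_gap: 0.4
finger_force: 0.9
```

Contact came at TCP 40.3 mm, so the lens top is at about 23 mm and it is fully home. Retreating.

Emit:
{"name": "apply_moves", "arguments": {
  "moves": [
    [[0, 0, -0.01], [0, 0, 0], 1],
    [[0, 0, -0.05], [0, 0, 0], 1],
    [[0, 0, -0.15], [0, 0, 0], 1],
    [[0, 0, -0.3], [0, 0, 0], 1],
    [[0, 0, -0.4], [0, 0, 0], 1],
    [[0, 0, -0.4], [0, 0, 0], 1],
    [[0, 0, -0.4], [0, 0, 0], 1]
  ]
}}

```text
clock: 23.78
eef_pos: [486.4, -71.1, 141.9]
eef_rot: [3.142, -0.003, -0.223]
wrist_force: [-0.5, -0.1, -0.2]
finger_gap: 0.1
finger_force: 0.0
```

Run:
```python
from h import *
t=viewer.camera("scene"); print(lens("scene",t,(290,370,160,230)))
print(manip.read_state()["wrist_force"], manip.sign_off())
```

```text
(array([321.63846154, 181.54615385]), array([314, 177,  16,  10, 130], dtype=int32))
the job is handed in; nothing more can be done
[-0.61215369 -0.19230763 -0.6735738 ] None
```

The lens is in the pocket about 93 mm past the channel's mouth, flat, fully home by touch (top at about 23 mm) and let go; the job was handed in at about 24 s with no verdict shown, and the highest contact force I read was about 6 N.

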